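# Hang the sleeve bin on the louvre rail

## Robot

A 7-joint arm with a two-finger parallel gripper is mounted at the origin on a cart in front of the work surface, level with it; the furniture and walls round the work are solid. World frame = base frame: x ahead of the robot, y to its left, z up, the work surface at z = 0. Lengths are in m, angles in degrees, forces in N, time in s.
With the tool pointing down it reaches from about 0.425 to 0.95 m from the base axis. Payload 16.7 kg.
Tool frame: the origin (TCP) lies at the centre of the arm's flange, where the gripper is bolted on; the fingertips stand 199 mm ahead of it and the grasp point (between the pads) lies 180 mm ahead of it (robot.pinch_z is the distance from the TCP to the grasp point, in m); z points along the fingers, y is the line along which they close (so a half turn about z gives the same grasp; the last joint's range is limited). The gripper opens to 94 mm and grips with 3 to 60 N. Pads are 16 mm wide; open, the fingers measure 119 mm over their backs; the gripper's body (75 mm by 177 mm) begins 78 mm behind the grasp point.
Start: joints at [62.023, 24.414, 4.234, 92.017, -1.954, 63.644, -3.845], TCP at [0.224, -0.637, 0.405] pointing down, gripper open.
Joint ranges: [-163.25, 163.25], [-28.42, 122.38], [-70.27, 78.77], [12.13, 141.07], [-58.53, 238.53], [9.26, 117.41], [-156.51, 156.51]. Speed limits (degrees/s): [108.29, 108.29, 136.94, 136.94, 172.46, 172.46, 172.46].

## Interface

Orientations are given as a 3x3 rotation matrix whose columns are the frame's x, y, z axes.
In Python, from station import telemetry, optics, robot gives the robot as it stands.
- The arm moves only by the tool arm_command, never from a script. Its argument "moves" is text: rows parted by semicolons, each of 5 numbers parted by spaces: the shift along the tool's x, y, z in mm, then the turn about the tool's z in rad, then the closure, from -1 (fully open) to 1 (shut). A call has exactly 5 rows; each row is the pose to reach, as a shift and turn from the pose commanded when the call began, along the tool's axes at that moment; what a row does not reach only later rows make up. A row lasts 1/10 s, in which the tool goes at most 50 mm and 8.59 degrees, less where a joint would pass 70% of its speed; a pose out of reach is approached as far as the arm can. A call with a gripper value outside its range is refused whole. The fingers move at their own pace and stop on an object; the grip force is fixed at half the most. Time passes only in rows, so rows that repeat a pose let the fingers close, or fill a call up. It gives the time, the measured TCP pose, the force, the opening and the grip force at its end, in the units of the state.
- telemetry.state(): the state, without advancing time (a new reading comes with each control period).
- optics.snapshot(name): name is "scene" or "side" or "wrist"; returns a dict with "img" (384x512x3 uint8, red, green, blue), "camera_matrix" (3x3 intrinsics, pixels), "R" (3x3) and "t" (3): a world point X has camera coordinates R X + t. Camera axes: x right, y down, z forward; pixel columns grow to the right and rows downward; lengths in m; the calibration is good to about 2 mm. A picture is of the moment at which its call begins. There is no depth.
- robot.finish_job(): hands the job in; it is judged then, once.
The state is a dict: "t": time; "joints": joint angles; "dq": joint speeds; "effort": joint torques, N m; "eef_pos": TCP position; "tcp_rot": TCP orientation; "ft_force": force on the tool from outside, world axes, zero at the start; "torque": the same for the moment, N m; "grip_width": finger opening in m; "gripper_force": force on a finger pad.
Only numpy, scipy, OpenCV 4.12 (cv2) and the standard library are available. Lean on these libraries where they do the work, as an engineer would, in place of code of your own. Each camera call takes 0.05 s, during which the arm holds its last target. There are 200 camera calls.

## Task

Take the grey parts bin that stands on the bench by its carry handle, lift its rear lip over the upper louvre rail of the rack, a thumb's width or more clear of the rack's left end stop, press it lightly back and lower it until the lip has caught behind the rail. Then slide the hanging bin to the left along the rail until it touches the end stop, and let go. Feel your way: do not force the bin against the rack, do not let it fall, keep its sleeves in it, and leave the oil bottle and the valve housing where they stand.

Things in the scene. Friction and masses are not known exactly. Their poses are not given: they have to be found in the camera images.
- rack: Fixed bench rack, 312 mm wide: two uprights 250 mm high, between them a grey sheet panel with two level louvre rails, one above the other. Origin on the bench midway between the uprights, under the nominal panel face; x points back through the panel, away from the hung bins, y to the left seen from the front, z up. Two bins without handles hang on the lower rail, rims about 108 mm up.
- rail_nominal (a point): Nominal mid-length of the upper rail's top edge, put on the panel face: (0, 0, 200) mm in the rack's frame. The panel is clamped rigid by hand and its setting is NOT measured: panel, rails and hung bins may stand up to 8 mm off this nominal in rack x and up to 6 mm in z. Feel for them. Panel's top edge: 50 mm above the rail.
- rack_stop (a point): End stop: steel plate on the left upright (not on the panel). This point is on its inner face, (-20, 125, 182) mm in the rack's frame; the face spans x -40 to 22, z 152 to 212 mm. The upper rail is free from here to rack y = -31 mm, where a like bin with a handle hangs fixed (y -121 to -31 mm, handle top about 240 mm up). Rail ends: y = +-123 mm.
- slot_nominal (a point): Nominal slot behind the upper rail: (-3, 40, 200) mm in the rack's frame, same unmeasured setting. The rail is a lip 3 mm thick, standing up in front of the panel face and leaving a slot 5.5 mm wide to it, open at the top, over 11 mm deep. From the rail's top edge its front and underside reach 22 mm down.
- bin_grip (a point): Centre of the loose grey bin's carry handle: a bar along the bin's x, 84 mm long, 12 mm thick, 28 mm high, clear above the rim. Bin: 100 mm deep (x), 90 wide (y), rim 60 high, 96 with the handle, 0.25 to 0.45 kg filled. This point is 82 mm above mid-underside. Axes are the bin's: x to its rear (lip side), y left, z up. Hang it level, its x along the rack's x.
- bin_lip (a point): Seat of the rear lip: mid-underside of its flange, 55 mm behind and 25 mm below bin_grip. In the bin's frame: rear wall at x = 50 mm, flange back to 63 mm, from it a leg (x 60 to 63, 76 mm wide) hangs 11 mm below the seat. The leg clears the rail's top edge with the seat 11 mm or more above it. Hung, the leg is in the slot and the seat rests on the rail's top edge.
- bin_heel (a point): Heel along the bin's lower rear edge (10 mm high, 76 mm wide): middle of its rear face, at (63.5, 0, 5) mm in the bin's frame. It leans on the panel below the rail; hung and released the bin noses down 0.01 to 0.05 rad. With the heel touching the panel and the bin level the leg has 2 mm to spare in the slot. The heel passes under the rail while the seat is under 25 mm above it.
- bin: The same bin; origin in the middle of its underside, axes as at bin_grip.
- sleeve_a_mid (a point): Centre of a turned metal sleeve, 21 mm across and 16 mm high, loose in the bin's left half.
- sleeve_b_mid (a point): Centre of another such sleeve, loose in the bin's left half.
- sleeve_c_mid (a point): Centre of another such sleeve, loose in the bin's right half.
- oil_mid (a point): Middle of a standing oil bottle, 38 mm across, 105 mm high, 50 mm above the bench; a bystander.
- housing_mid (a point): Middle of a valve housing, 30 x 49 x 37 mm, 15 mm above the bench; a bystander.

How it is judged (in metres and radians):
On the way:
1. the bin hangs level on the upper rail, at least 10 mm clear of the end stop (z of bin_lip in the frame of rack between 0.191 and 0.209 m and x of bin_lip in the frame of rack between -0.022 and 0.002 m and angle between bin_lip's own z axis and vertical below 0.1 rad and angle between the x axis of bin_lip and the x axis of rack, either way round below 0.12 rad and contact force between bin and rack above 0.5 N and y of bin_lip in the frame of rack between -0.03 and 0.07 m), for 0.2 s.
At the end, for the whole second after the job is handed in: The bin hangs released and at rest on the upper rail (lip seat within 9 mm of the nominal rail height, 200 mm, and where the panel can stand), level within 0.1 rad and square to the rack within 0.12 rad, its side within 2.5 mm of the end stop, the three sleeves in it (z of bin_lip in the frame of rack between 0.191 and 0.209 m and x of bin_lip in the frame of rack between -0.022 and 0.002 m and angle between bin_lip's own z axis and vertical below 0.1 rad and angle between the x axis of bin_lip and the x axis of rack, either way round below 0.12 rad and contact force between bin and rack above 0.5 N and y of bin_lip in the frame of rack above 0.0775 m and linear speed of bin below 0.02 m/s and contact force between the fingers and bin below 0.1 N and distance between each of sleeve_a_mid, sleeve_b_mid, sleeve_c_mid and bin below 0.065 m); the robot touches nothing.
It fails at once if the bin is forced against the rack (more than 40 N) (contact force between bin and rack above 40 N).
It fails at once if the bin is let fall (faster than 0.3 m/s out of the fingers) (contact force between the fingers and bin below 0.1 N and linear speed of bin above 0.3 m/s).
It fails at once if a sleeve is spilt (distance between any of sleeve_a_mid, sleeve_b_mid, sleeve_c_mid and bin above 0.09 m).
It fails at once if the oil bottle or the valve housing is moved by more than 15 mm (distance of any of oil_mid, housing_mid from where it was at the start of the episode above 0.015 m).
It also fails if it takes over 72 s, if anything falls off the work surface, if the arm or the gripper's body presses on something with over 40 N, if the wrist force passes 120 N, or if a joint passes its speed limit or range.

## Working session

There is one attempt and no reset: what is moved stays moved. The work goes in short steps, Python scripts to look and compute and a tool call to move; the robot and the scene stay as the last step left them, time stands still between calls to the robot, and variables do not carry over. Pictures are saved under pics/ and viewed, at most 10 in all, crops included, and the job is handed in when it is done.

Besides the shell and the picture viewer there is one more tool, called after "Request:" as name(argument=value, ...), one argument or row to a line, values as JSON. arm_command: Moves the arm, as the interface text tells. Its arguments: {"type":"object","properties":{"moves":{"type":"string"}},"required":["moves"]}

```bash
mkdir -p pics
python3 - <<'E'
from station import telemetry, optics, robot
import cv2,numpy as np
s=telemetry.state()
for k in s: print(k,np.round(s[k],3).tolist())
for n in ["scene","side","wrist"]:
    o=optics.snapshot(n); cv2.imwrite(f"pics/{n}0.png",o["img"][:,:,::-1]); np.savez(f"pics/{n}0.npz",**o)
    print(n,o["camera_matrix"].tolist(),np.round(o["R"],4).tolist(),np.round(o["t"],4).tolist(), "pos",np.round(-o["R"].T@o["t"],3))
a=[cv2.imread(f"pics/{n}0.png") for n in ["scene","side"]]
E
```

```text
t 0.0
joints [62.021, 24.448, 4.232, 92.051, -1.954, 63.644, -3.847]
dq [0.016, -0.066, 0.052, 0.07, 0.033, -0.084, 0.038]
effort [-0.0, -93.581, 3.668, -45.418, -0.049, 0.02, 0.0]
eef_pos [0.224, -0.636, 0.404]
tcp_rot [[0.943, 0.332, -0.0], [0.332, -0.943, 0.001], [-0.0, -0.001, -1.0]]
ft_force [0.366, -0.943, -0.531]
torque [0.014, -0.003, -0.01]
gripper_force 0.0
grip_width 0.094
scene [[482.73012408950717, 0.0, 256.5486901541474], [0.0, 482.73012408950717, 194.60737296572944], [0.0, 0.0, 1.0]] [[0.5646, -0.8251, -0.0213], [-0.4319, -0.2733, -0.8595], [0.7034, 0.4945, -0.5107]] [-0.465, 0.294, 1.196] pos [-0.452 -0.895  0.854]
side [[496.0114114853368, 0.0, 259.26438743697963], [0.0, 496.0114114853368, 194.95788218505479], [0.0, 0.0, 1.0]] [[0.9904, -0.137, 0.017], [-0.0311, -0.3413, -0.9394], [0.1345, 0.9299, -0.3423]] [-0.5323, 0.0863, 1.5849] pos [ 0.317 -1.517  0.633]
wrist [[319.9052435765048, 0.0, 256.05541401628756], [0.0, 319.9052435765048, 196.9132045967341], [0.0, 0.0, 1.0]] [[0.332, -0.9433, 0.0002], [-0.9101, -0.3202, 0.2631], [-0.2481, -0.0875, -0.9648]] [-0.6745, -0.0266, 0.3909] pos [ 0.297 -0.611  0.384]
```

View pics/scene0.png

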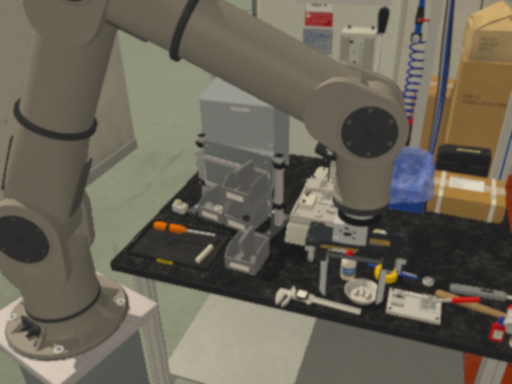

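View pics/side0.png

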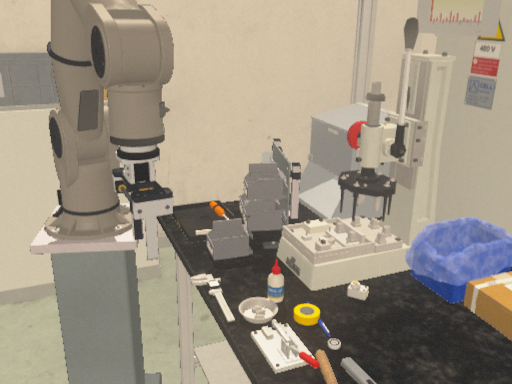

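The scene view shows the loose bin at about (247,250) with the rack behind it at (240,170). In the side view the bin is at (229,240) and the rack at (270,195). I'll zoom in on both.

Run:
```python
import cv2,numpy as np
a=cv2.imread("pics/scene0.png")[120:285,165:315]; b=cv2.imread("pics/side0.png")[125:275,190:320]
a=cv2.resize(a,(545,600),interpolation=cv2.INTER_CUBIC)
b=cv2.resize(b,None,fx=600/150,fy=4,interpolation=cv2.INTER_CUBIC)
cv2.imwrite("pics/ca.png",a);cv2.imwrite("pics/cb.png",b);print(a.shape,b.shape)
```

```text
(600, 545, 3) (600, 520, 3)
```

View pics/ca.png

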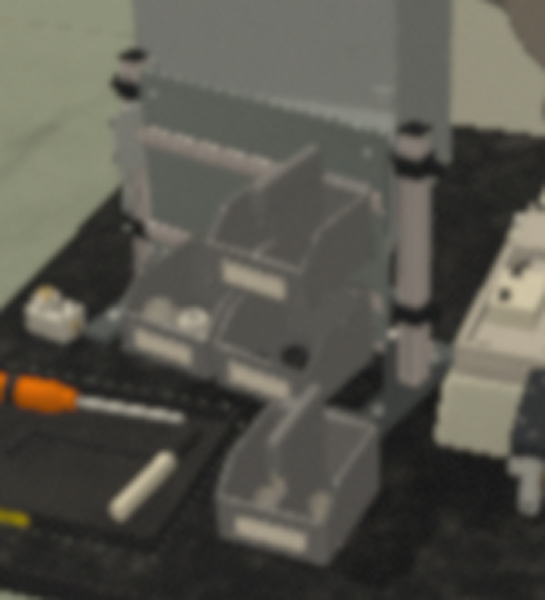

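View pics/cb.png

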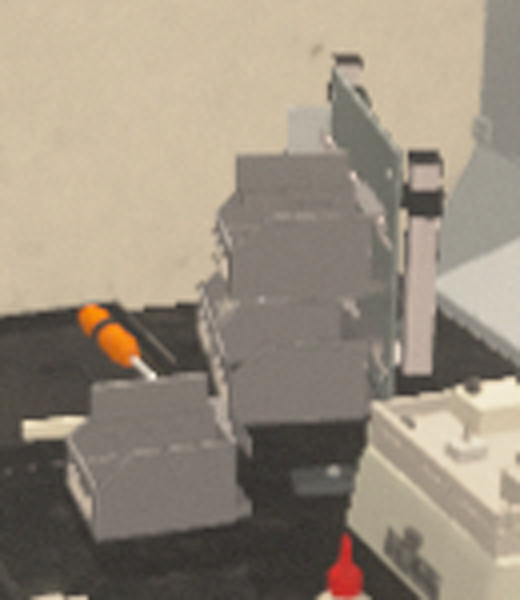

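```bash
cat > fit.py <<'E'
import numpy as np
from scipy.optimize import least_squares
C={n:np.load(f"pics/{n}0.npz") for n in["scene","side"]}
def proj(n,X,C=C):
    c=C[n]; p=c["camera_matrix"]@(c["R"]@X+c["t"]); return p[:2]/p[2]
def px(n,u,v): return np.array([165+u/3.634,120+v/3.636]) if n=="scene" else np.array([190+u/4,125+v/4])
def T(p,X):
    c,s=np.cos(p[2]),np.sin(p[2]); x=np.array(X)/1000
    return np.array([p[0]+c*x[0]-s*x[1],p[1]+s*x[0]+c*x[1],x[2]])
binpts=[("side",97,540,(-50,-45,0)),("side",237,515,(50,-45,0)),("side",250,517,(63.5,-38,0)),("side",92,388,(-42,-6,96)),("side",206,377,(42,-6,96)),
("scene",323,563,(-50,-45,0)),("scene",218,525,(-50,45,0)),("scene",375,490,(50,-45,0)),("scene",272,437,(-42,0,96)),("scene",316,385,(42,0,96))]
def res(p,pts,f): return np.concatenate([proj(n,T(p,f(p,X)))-px(n,u,v) for n,u,v,X in pts])
r=least_squares(res,[.55,-.45,.3],args=(binpts,lambda p,X:X),loss="soft_l1")
print("bin",r.x); print(np.round(res(r.x,binpts,lambda p,X:X).reshape(-1,2),1).tolist())
# fixed bin and panel (panel dx,dz in p[3:5])
H=lambda X:("h",X)
def f(p,X):
    if X[0]=="h": return (X[1][0]-63.5+p[3]*1000, X[1][1]-76, X[1][2]+143+p[4]*1000)
    return X[1]
R=lambda *X:("r",X)
rp=[("side",237,155,H((-42,-6,96))),("side",349,153,H((42,-6,96))),("side",232,300,H((-50,-45,0))),("side",370,288,H((50,-45,0))),
("scene",272,183,H((-42,0,96))),("scene",317,147,H((42,0,96))),("scene",298,298,H((-50,-45,0))),
("side",288,107,R(-40,125,212))]
q=least_squares(lambda p:np.r_[res(p,rp,f),p[3]/.008,p[4]/.006],[.8,-.35,.3,0,0],loss="soft_l1")
print("rack",q.x);print(np.round(res(q.x,rp,f).reshape(-1,2),1).tolist())
def back(n,X):
    w=proj(n,T(q.x,X)); return np.round((w-px(n,0,0))*(3.635 if n=="scene" else 4),0).tolist()
for X in [(-40,125,212),(22,125,212),(-40,125,152),(0,143,250),(0,-143,250),(0,-143,0),(0,-123,250),(0,123,250),(-8,123,200)]:
    print(X,back("scene",X),back("side",X))
E
python3 fit.py
```

```text
bin [ 0.41145971 -0.24923389  0.17789015]
[[-0.5, 0.2], [-0.4, 1.8], [0.2, -0.4], [-0.1, 0.1], [0.8, -0.4], [0.3, -0.2], [-0.4, 2.1], [0.4, -1.1], [-0.8, 0.3], [0.3, -1.9]]
rack [ 0.5877861  -0.09309121  0.00926604 -0.00322776 -0.00412685]
[[-0.2, -0.3], [1.0, -0.5], [-0.3, 0.1], [-0.1, 1.9], [-4.7, -0.6], [0.1, -2.4], [1.0, 3.2], [-0.2, 0.0]]
(-40, 125, 212) [112.0, 114.0] [287.0, 107.0]
(22, 125, 212) [158.0, 88.0] [362.0, 105.0]
(-40, 125, 152) [118.0, 177.0] [286.0, 178.0]
(0, 143, 250) [122.0, 52.0] [333.0, 55.0]
(0, -143, 250) [406.0, 129.0] [405.0, 154.0]
(0, -143, 0) [406.0, 393.0] [392.0, 484.0]
(0, -123, 250) [384.0, 123.0] [399.0, 146.0]
(0, 123, 250) [141.0, 57.0] [337.0, 61.0]
(-8, 123, 200) [139.0, 114.0] [326.0, 121.0]
```

```bash
cat >> fit.py <<'E'
rp[4]=("scene",258,188,H((-42,0,96)))
rp+=[("scene",132,50,("u",1)),("scene",413,125,("u",-1)),("side",348,57,("u",1)),("side",425,153,("u",-1))]
def f2(p,X): return (p[5]*1000,X[1]*p[6]*1000,250+p[7]*1000) if X[0]=="u" else f(p,X)
q=least_squares(lambda p:np.r_[res(p,rp,f2),p[3]/.008,p[4]/.006,(p[6]-.143)/.004,p[7]/.003],[.6,-.1,.0,0,0,0.015,.143,0],loss="soft_l1")
print("rack2",np.round(q.x,4));print(np.round(res(q.x,rp,f2).reshape(-1,2),1).tolist())
import cv2
def box(a,b): 
    c=[(x,y,z) for x in(a[0],b[0]) for y in (a[1],b[1]) for z in (a[2],b[2])]
    return [(m,n) for i,m in enumerate(c) for n in c[i+1:] if sum(k!=l for k,l in zip(m,n))==1]
o=[]
for n,(u0,v0,w,h) in {"scene":(165,120,150,165),"side":(190,125,130,165)}.items():
    k=3.6; im=cv2.imread(f"pics/{n}0.png")[v0:v0+h,u0:u0+w]; im=cv2.resize(im,None,fx=k,fy=k)
    dx,dz=q.x[3:5]*1000
    L=[(T(r.x,a),T(r.x,b),(0,255,0)) for a,b in box((-50,-45,0),(50,45,60))+box((-42,-6,68),(42,6,96))]
    L+=[(T(q.x,a),T(q.x,b),(0,0,255)) for a,b in box((-113.5+dx,-121,143+dz),(-13.5+dx,-31,203+dz))+box((-105.5+dx,-82,211+dz),(-21.5+dx,-70,239+dz))+box((-40,125,152),(22,127,212))+box((-8.5+dx,-123,199+dz),(-5.5+dx,123,200+dz))]
    for a,b,c in L:
        A,B=[tuple(int(t) for t in ((proj(n,s)-[u0,v0])*k)) for s in(a,b)]; cv2.line(im,A,B,c,1)
    o.append(im)
im=np.hstack(o); im=im[:, :]; im=cv2.resize(im,None,fx=min(1,800/im.shape[1]),fy=min(1,800/im.shape[1])); cv2.imwrite("pics/ov.png",im)
E
python3 fit.py|grep -A1 rack2
```

```text
rack2 [ 0.5882 -0.0925  0.0133 -0.0042 -0.0045  0.0124  0.1422 -0.0012]
[[-0.3, -0.1], [0.9, -0.4], [-0.4, 0.2], [-0.1, 1.9], [-0.9, -1.9], [-0.0, -2.2], [1.0, 3.3], [-0.2, -0.0], [-0.0, -0.3], [0.1, -0.4], [-0.0, -0.1], [-0.3, 0.4]]
```

View pics/ov.png

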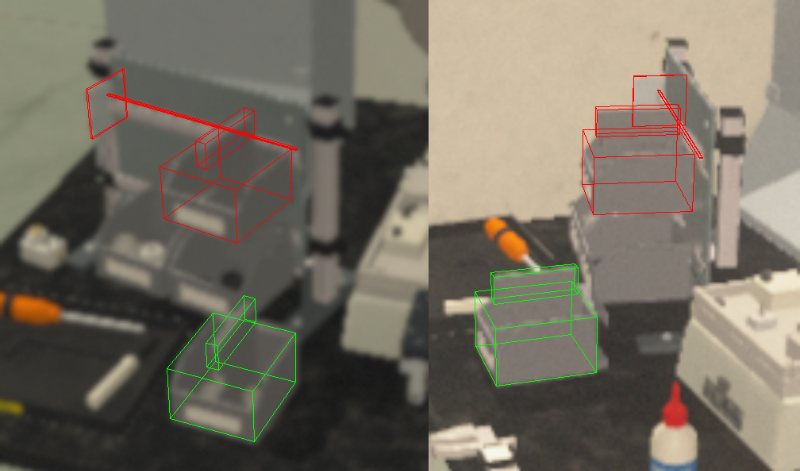

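The overlay puts both wireframes on the bins within about 2 px. Next I'll hover over the loose bin for a wrist view.

Request:
arm_command(
  moves="31 -30 -6 0 -1; 62 -61 -12 0 -1; 93 -92 -18 0 -1; 124 -122 -24 0 -1; 155 -152 -26 0 -1",
)

```text
t: 0.65
eef_pos: [0.3205, -0.4401, 0.4312]
tcp_rot: [[0.943, 0.332, 0.0], [0.332, -0.943, -0.0], [0.0, 0.001, -1.0]]
ft_force: [0.8, -0.6, -0.1]
grip_width: 0.0941
gripper_force: 0.0
```

Request:
arm_command(
  moves="31 -30 0 0.04 -1; 62 -61 0 0.08 -1; 93 -92 0 0.12 -1; 124 -122 0 0.16 -1; 150 -151 0 0.16 -1",
)

```text
t: 1.15
eef_pos: [0.412, -0.2474, 0.4308]
tcp_rot: [[0.984, 0.177, 0.0], [0.177, -0.984, -0.0], [0.0, 0.0, -1.0]]
ft_force: [0.6, -0.4, -1.0]
grip_width: 0.0939
gripper_force: 0.0
```

Request:
arm_command(
  moves="0 0 0 0 -1; 0 0 0 0 -1; 0 0 0 0 -1; 0 0 0 0 -1; 0 0 0 0 -1",
)

```text
t: 1.65
eef_pos: [0.4109, -0.2503, 0.4306]
tcp_rot: [[0.984, 0.176, -0.0], [0.176, -0.984, 0.0], [-0.0, -0.0, -1.0]]
ft_force: [0.3, -0.8, -0.1]
grip_width: 0.0941
gripper_force: 0.0
```

Run:
```python
from station import telemetry, optics
import cv2,numpy as np
s=telemetry.state()
for k in ["t","eef_pos","tcp_rot","ft_force"]: print(k,np.round(s[k],4).tolist())
o=optics.snapshot("wrist"); cv2.imwrite("pics/w1.png",cv2.resize(o["img"][:,:,::-1],(800,600),interpolation=cv2.INTER_CUBIC)); np.savez("pics/wrist1.npz",**o)
o=optics.snapshot("scene"); cv2.imwrite("pics/scene1.png",o["img"][:,:,::-1])
```

```text
t 1.65
eef_pos [0.4109, -0.2503, 0.4306]
tcp_rot [[0.9843, 0.1763, -0.0002], [0.1763, -0.9843, 0.0001], [-0.0002, -0.0001, -1.0]]
ft_force [0.2986, -0.834, -0.109]
```

View pics/w1.png

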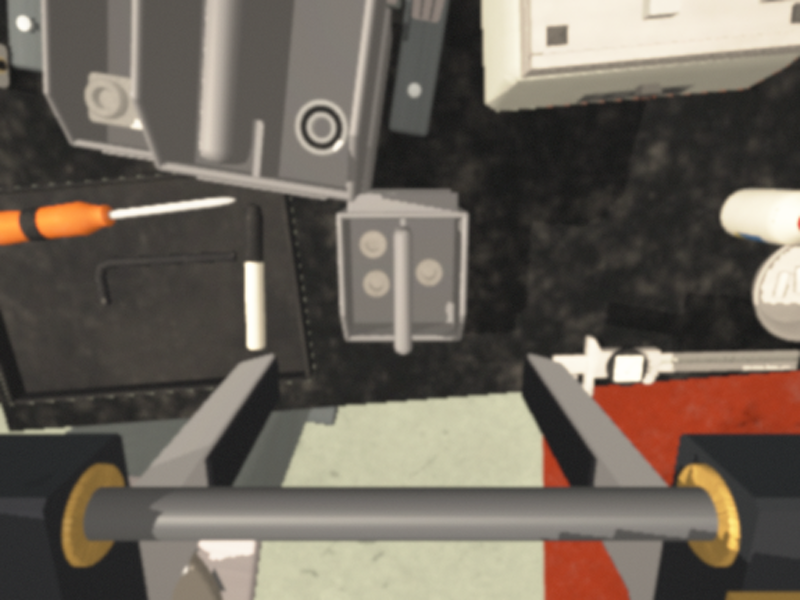

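Wrist view: the bin is square to the tool, with the handle top running from (403,350) to (402,222) of 800x600. The rear rim corners are at (340,213) and (467,214), and the three sleeves are inside. Computing positions.

Run:
```python
import numpy as np
o=np.load("pics/wrist1.npz")
def ray(u,v,z):
    d=o["R"].T@np.linalg.inv(o["camera_matrix"])@[u*.64,v*.64,1]; c=-o["R"].T@o["t"]
    return np.round(c+d*(z-c[2])/d[2],4)
for nm,u,v,z in [("hf",403,350,.096),("hr",402,222,.096),("rimRL",340,213,.06),("rimRR",467,214,.06),("lowfrontL",72,145,.105),("lowfrontR",350,195,.105),("lowmid",158,165,.105),("handle_fixed_front",215,158,.236),("foot",408,133,.0)]:
    print(nm,ray(u,v,z))
```

```text
hf [ 0.3735 -0.2589  0.096 ]
hr [ 0.4568 -0.2432  0.096 ]
rimRL [ 0.4519 -0.2007  0.06  ]
rimRR [ 0.4667 -0.2873  0.06  ]
lowfrontL [ 0.4675 -0.0461  0.105 ]
lowfrontR [ 0.4679 -0.2096  0.105 ]
lowmid [ 0.4651 -0.0959  0.105 ]
handle_fixed_front [ 0.4799 -0.1747  0.236 ]
foot [ 0.516  -0.2378  0.    ]
```

Request:
arm_command(
  moves="2 1 40 0 -1; 2 1 80 0 -1; 2 1 120 0 -1; 2 1 150 0 -1; 2 1 166 0 -1",
)

```text
t: 2.25
eef_pos: [0.4127, -0.25, 0.2622]
tcp_rot: [[0.984, 0.177, -0.003], [0.177, -0.984, 0.001], [-0.002, -0.002, -1.0]]
ft_force: [0.5, 0.0, 0.3]
grip_width: 0.094
gripper_force: 0.0
```

Request:
arm_command(
  moves="0 0 0 0 -1; 0 0 0 0 1; 0 0 0 0 1; 0 0 0 0 1; 0 0 0 0 1",
)

```text
t: 2.75
eef_pos: [0.4136, -0.2502, 0.2655]
tcp_rot: [[0.984, 0.178, 0.001], [0.178, -0.984, -0.001], [0.001, 0.001, -1.0]]
ft_force: [-0.8, -0.7, -0.2]
grip_width: 0.0655
gripper_force: 0.0
```

Request:
arm_command(
  moves="0 0 0 0 1; 0 0 0 0 1; 0 0 0 0 1; 0 0 0 0 1; 0 0 0 0 1",
)

```text
t: 3.25
eef_pos: [0.4134, -0.2501, 0.2646]
tcp_rot: [[0.984, 0.178, -0.0], [0.178, -0.984, 0.0], [-0.0, -0.0, -1.0]]
ft_force: [0.1, 0.2, -0.7]
grip_width: 0.0253
gripper_force: 0.0
```

Request:
arm_command(
  moves="0 0 0 0 1; 0 0 0 0 1; 0 0 0 0 1; 0 0 0 0 1; 0 0 0 0 1",
)

```text
t: 3.75
eef_pos: [0.4133, -0.25, 0.2645]
tcp_rot: [[0.984, 0.178, -0.0], [0.178, -0.984, 0.0], [-0.0, -0.0, -1.0]]
ft_force: [0.1, 0.0, -2.8]
grip_width: 0.012
gripper_force: 30.0
```

Request:
arm_command(
  moves="0 0 -2 0 1; 0 0 -6 0 1; 0 0 -12 0 1; 0 0 -20 0 1; 0 0 -20 0 1",
)

```text
t: 4.25
eef_pos: [0.4138, -0.2503, 0.286]
tcp_rot: [[0.984, 0.178, 0.002], [0.178, -0.984, -0.001], [0.002, 0.001, -1.0]]
ft_force: [-0.7, -0.1, -2.2]
grip_width: 0.012
gripper_force: 30.0
```

Request:
arm_command(
  moves="0 0 -15 0 1; 0 0 -45 0 1; 0 0 -80 0 1; 0 0 -115 0 1; 0 0 -150 0 1",
)

```text
t: 4.75
eef_pos: [0.4131, -0.25, 0.4362]
tcp_rot: [[0.984, 0.178, 0.0], [0.178, -0.984, -0.0], [0.0, 0.0, -1.0]]
ft_force: [0.3, -0.5, -2.8]
grip_width: 0.0118
gripper_force: 30.0
```

Request:
arm_command(
  moves="0 0 -35 0 1; 0 0 -65 0 1; 0 0 -90 0 1; 0 0 -105 0 1; 0 0 -105 0 1",
)

```text
t: 5.25
eef_pos: [0.4135, -0.2501, 0.5416]
tcp_rot: [[0.984, 0.178, 0.003], [0.178, -0.984, -0.002], [0.003, 0.002, -1.0]]
ft_force: [-0.0, -0.2, -3.9]
grip_width: 0.0122
gripper_force: 30.0
```

Request:
arm_command(
  moves="10 -18 0 0.03 1; 28 -53 0 0.07 1; 47 -89 0 0.11 1; 66 -124 0 0.15 1; 82 -154 0 0.17 1",
)

```text
t: 5.75
eef_pos: [0.4668, -0.0819, 0.5386]
tcp_rot: [[1.0, 0.008, -0.001], [0.008, -1.0, 0.0], [-0.001, -0.0, -1.0]]
ft_force: [1.2, -0.5, -2.1]
grip_width: 0.0121
gripper_force: 30.0
```

Request:
arm_command(
  moves="9 -23 0 0 1; 9 -27 0 0 1; 9 -27 0 0 1; 9 -27 20 0 1; 9 -27 40 0 1",
)

```text
t: 6.25
eef_pos: [0.4751, -0.0582, 0.4989]
tcp_rot: [[1.0, 0.007, 0.0], [0.007, -1.0, -0.0], [0.0, 0.0, -1.0]]
ft_force: [-0.0, -0.3, -2.4]
grip_width: 0.0122
gripper_force: 30.0
```

Run:
```python
from station import telemetry, optics
import cv2,numpy as np
s=telemetry.state()
for k in ["t","eef_pos","tcp_rot","ft_force"]: print(k,np.round(s[k],4).tolist())
for n in["wrist","side","scene"]:
    o=optics.snapshot(n); np.savez(f"pics/{n}2.npz",**o)
    if n=="wrist": w=o["img"]
    if n=="side": sd=o["img"][60:230,200:330]
a=cv2.resize(w,(400,300)); a=cv2.resize(w[0:300,50:462],(400,291)) 
b=cv2.resize(sd,None,fx=3.05,fy=3.05,interpolation=cv2.INTER_CUBIC)
im=np.zeros((600,800,3),np.uint8); im[:291,:400]=a; im[:b.shape[0],402:402+b.shape[1]]=b[:600,:398]
cv2.imwrite("pics/v2.png",im[:,:,::-1])
```

```text
t 6.25
eef_pos [0.4751, -0.0582, 0.4989]
tcp_rot [[1.0, 0.0071, 0.0004], [0.0071, -1.0, -0.0004], [0.0004, 0.0004, -1.0]]
ft_force [-0.0147, -0.3471, -2.3733]
```

View pics/v2.png

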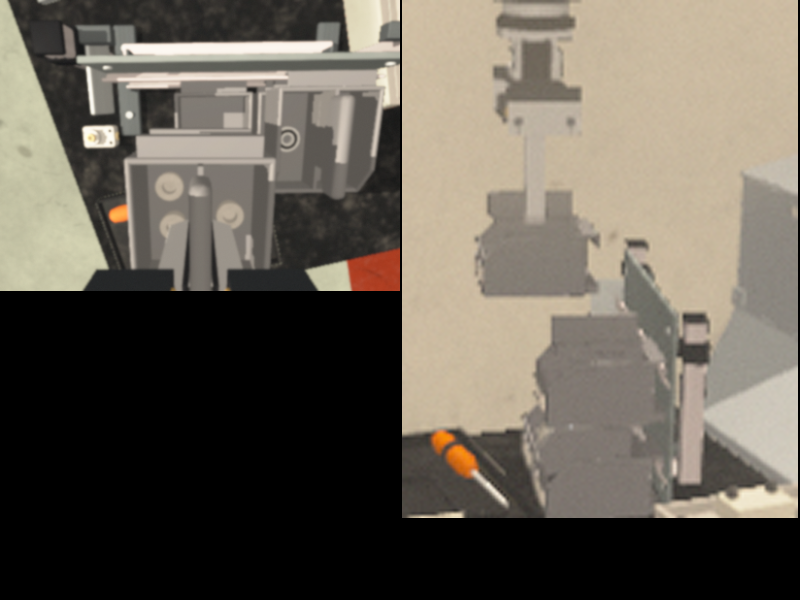

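Run:
```python
import numpy as np,cv2
o=np.load("pics/wrist2.npz")
def ray(u,v,z):
    d=o["R"].T@np.linalg.inv(o["camera_matrix"])@[u,v,1]; c=-o["R"].T@o["t"]
    return np.round(c+d*(z-c[2])/d[2],4)
k=412/400;kv=300/291
for nm,u,v,z in [("ptopL",130,62,.248),("ptopR",380,64.5,.248),("railL",110,78,.197),("railR",285,79.5,.197),("stop in",115,70,.212),("stop front",100,113,.212),("fixed handle front",341,196,.236),("fixed lip/right end",382,92,.2)]:
    print(nm,ray(50+u*k,v*kv,z))
im=o["img"][40:140,90:462,::-1]; cv2.imwrite("pics/v3.png",cv2.resize(im,(800,430),fx=0,fy=0,interpolation=cv2.INTER_CUBIC)[:, :])
```

```text
ptopL [ 0.5814 -0.0088  0.248 ]
ptopR [ 0.581  -0.1824  0.248 ]
railL [0.5751 0.0196 0.197 ]
railR [ 0.5749 -0.1304  0.197 ]
stop in [0.58   0.0111 0.212 ]
stop front [0.5462 0.0258 0.212 ]
fixed handle front [ 0.4823 -0.173   0.236 ]
fixed lip/right end [ 0.5651 -0.2136  0.2   ]
```

View pics/v3.png

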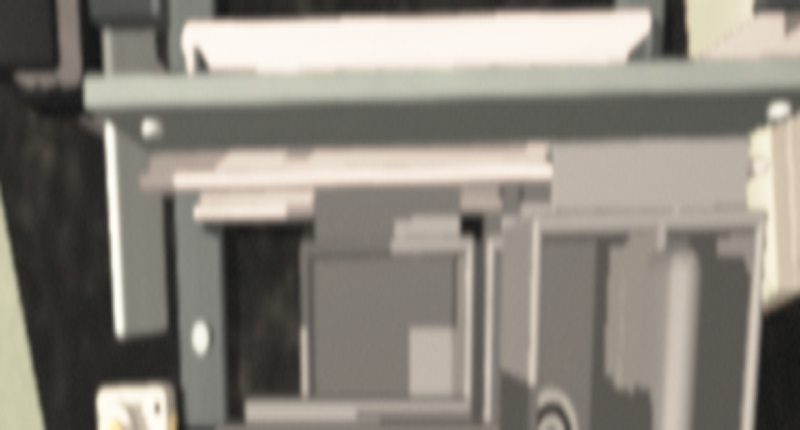

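The wrist view puts the panel face at x≈0.582, the rail at ≈0.574 and the stop's inner face at y≈0.028. The bin is level and about 40 mm clear of the stop. Next I lower to insertion height, then approach.

Request:
arm_command(
  moves="0 0 15 0 1; 0 0 35 0 1; 0 0 55 0 1; 0 0 70 0 1; 0 0 74 0 1",
)

```text
t: 6.9
eef_pos: [0.4754, -0.0575, 0.4252]
tcp_rot: [[1.0, 0.008, -0.001], [0.008, -1.0, 0.0], [-0.001, -0.0, -1.0]]
ft_force: [0.2, -0.0, -2.7]
grip_width: 0.0119
gripper_force: 30.0
```

Request:
arm_command(
  moves="8 0 0 0 1; 18 0 0 0 1; 26 0 0 0 1; 29 0 0 0 1; 29 0 0 0 1",
)

```text
t: 7.4
eef_pos: [0.5051, -0.0566, 0.4258]
tcp_rot: [[1.0, 0.009, 0.0], [0.009, -1.0, 0.0], [0.0, -0.0, -1.0]]
ft_force: [-0.9, -1.1, -3.4]
grip_width: 0.0117
gripper_force: 30.0
```

Request:
arm_command(
  moves="1 0 0 0 1; 2 0 0 0 1; 4 0 0 0 1; 6 0 0 0 1; 6 0 0 0 1",
)

```text
t: 7.9
eef_pos: [0.5107, -0.0566, 0.4257]
tcp_rot: [[1.0, 0.009, 0.0], [0.009, -1.0, 0.0], [0.0, -0.0, -1.0]]
ft_force: [0.4, -0.1, -2.4]
grip_width: 0.012
gripper_force: 30.0
```

Request:
arm_command(
  moves="0.5 0 0 0 1; 1 0 0 0 1; 1.5 0 0 0 1; 2 0 0 0 1; 2 0 0 0 1",
)

```text
t: 8.4
eef_pos: [0.5126, -0.0566, 0.4257]
tcp_rot: [[1.0, 0.009, 0.0], [0.009, -1.0, 0.0], [0.0, -0.0, -1.0]]
ft_force: [0.3, -0.2, -2.2]
grip_width: 0.0121
gripper_force: 30.0
```

Request:
arm_command(
  moves="0.5 0 0 0 1; 1 0 0 0 1; 1.5 0 0 0 1; 2 0 0 0 1; 2 0 0 0 1",
)

```text
t: 8.9
eef_pos: [0.5146, -0.0565, 0.4257]
tcp_rot: [[1.0, 0.009, 0.0], [0.009, -1.0, 0.0], [0.0, -0.0, -1.0]]
ft_force: [0.7, 0.1, -2.5]
grip_width: 0.0115
gripper_force: 30.0
```

Request:
arm_command(
  moves="0.5 0 0 0 1; 1 0 0 0 1; 1.5 0 0 0 1; 2 0 0 0 1; 2 0 0 0 1",
)

```text
t: 9.4
eef_pos: [0.5166, -0.0565, 0.4257]
tcp_rot: [[1.0, 0.009, 0.0], [0.009, -1.0, 0.0], [0.0, -0.0, -1.0]]
ft_force: [0.6, 0.8, -2.9]
grip_width: 0.0116
gripper_force: 30.0
```

Request:
arm_command(
  moves="0.5 0 0 0 1; 1 0 0 0 1; 1.5 0 0 0 1; 1.5 0 0 0 1; 1.5 0 0 0 1",
)

```text
t: 9.9
eef_pos: [0.518, -0.0565, 0.4257]
tcp_rot: [[1.0, 0.009, -0.0], [0.009, -1.0, 0.0], [-0.0, -0.0, -1.0]]
ft_force: [-0.5, -0.2, -2.8]
grip_width: 0.0116
gripper_force: 30.0
```

Request:
arm_command(
  moves="0.5 0 0 0 1; 1 0 0 0 1; 1.5 0 0 0 1; 1.5 0 0 0 1; 1.5 0 0 0 1",
)

```text
t: 10.4
eef_pos: [0.5195, -0.0565, 0.4257]
tcp_rot: [[1.0, 0.009, 0.0], [0.009, -1.0, 0.0], [0.0, -0.0, -1.0]]
ft_force: [-0.4, 0.0, -2.5]
grip_width: 0.0122
gripper_force: 30.0
```

Request:
arm_command(
  moves="0.5 0 0 0 1; 1 0 0 0 1; 1 0 0 0 1; 1 0 0 0 1; 1 0 0 0 1",
)

```text
t: 10.9
eef_pos: [0.5205, -0.0565, 0.4257]
tcp_rot: [[1.0, 0.009, 0.0], [0.009, -1.0, 0.0], [0.0, -0.0, -1.0]]
ft_force: [-0.0, 0.3, -2.0]
grip_width: 0.0117
gripper_force: 30.0
```

Request:
arm_command(
  moves="0.5 0 0 0 1; 1 0 0 0 1; 1 0 0 0 1; 1 0 0 0 1; 1 0 0 0 1",
)

```text
t: 11.4
eef_pos: [0.5215, -0.0565, 0.4257]
tcp_rot: [[1.0, 0.009, -0.0], [0.009, -1.0, 0.0], [-0.0, -0.0, -1.0]]
ft_force: [0.0, -0.2, -3.4]
grip_width: 0.0115
gripper_force: 30.0
```

Request:
arm_command(
  moves="0.5 0 0 0 1; 1 0 0 0 1; 1 0 0 0 1; 1 0 0 0 1; 1 0 0 0 1",
)

```text
t: 11.9
eef_pos: [0.5222, -0.0566, 0.4256]
tcp_rot: [[1.0, 0.009, -0.001], [0.009, -1.0, -0.0], [-0.001, 0.0, -1.0]]
ft_force: [-5.4, -1.1, -0.3]
grip_width: 0.0119
gripper_force: 30.0
```

Request:
arm_command(
  moves="-0.6 0 0 0 1; -1 0 0 0 1; -1 0 2 0 1; -1 0 4 0 1; -1 0 6 0 1",
)

```text
t: 12.4
eef_pos: [0.5216, -0.0565, 0.4195]
tcp_rot: [[1.0, 0.009, 0.0], [0.009, -1.0, 0.0], [0.0, -0.0, -1.0]]
ft_force: [-2.0, -0.0, -2.0]
grip_width: 0.0121
gripper_force: 30.0
```

Request:
arm_command(
  moves="0 0 1 0 1; 0 0 2 0 1; 0 0 3 0 1; 0 0 4 0 1; 0 0 4 0 1",
)

```text
t: 12.9
eef_pos: [0.5215, -0.0565, 0.4156]
tcp_rot: [[1.0, 0.009, -0.0], [0.009, -1.0, 0.0], [-0.0, -0.0, -1.0]]
ft_force: [-1.6, 0.1, -4.3]
grip_width: 0.0119
gripper_force: 30.0
```

Request:
arm_command(
  moves="0 0 1 0 1; 0 0 2 0 1; 0 0 3 0 1; 0 0 3 0 1; 0 0 3 0 1",
)

```text
t: 13.4
eef_pos: [0.5215, -0.0565, 0.4127]
tcp_rot: [[1.0, 0.009, 0.0], [0.009, -1.0, 0.0], [0.0, -0.0, -1.0]]
ft_force: [-0.3, -0.1, -3.3]
grip_width: 0.012
gripper_force: 30.0
```

Request:
arm_command(
  moves="0 0 0.6 0 1; 0 0 1.2 0 1; 0 0 2 0 1; 0 0 2 0 1; 0 0 2 0 1",
)

```text
t: 13.9
eef_pos: [0.5215, -0.0565, 0.4106]
tcp_rot: [[1.0, 0.009, -0.0], [0.009, -1.0, 0.0], [-0.0, -0.0, -1.0]]
ft_force: [0.0, 0.2, -3.1]
grip_width: 0.0115
gripper_force: 30.0
```

Request:
arm_command(
  moves="0 0 0.5 0 1; 0 0 1 0 1; 0 0 1.5 0 1; 0 0 1.5 0 1; 0 0 1.5 0 1",
)

```text
t: 14.4
eef_pos: [0.5215, -0.0565, 0.4092]
tcp_rot: [[1.0, 0.009, 0.0], [0.009, -1.0, 0.0], [0.0, -0.0, -1.0]]
ft_force: [-0.6, -0.1, -2.9]
grip_width: 0.0116
gripper_force: 30.0
```

Request:
arm_command(
  moves="0 0 0.5 0 1; 0 0 1 0 1; 0 0 1.5 0 1; 0 0 1.5 0 1; 0 0 1.5 0 1",
)

```text
t: 14.9
eef_pos: [0.5215, -0.0565, 0.4077]
tcp_rot: [[1.0, 0.009, 0.0], [0.009, -1.0, 0.0], [0.0, -0.0, -1.0]]
ft_force: [-0.6, -0.1, -3.2]
grip_width: 0.0117
gripper_force: 30.0
```

Seat is now at ~0.200. Continuing one step at a time.

Request:
arm_command(
  moves="0 0 0.5 0 1; 0 0 1 0 1; 0 0 1.5 0 1; 0 0 1.5 0 1; 0 0 1.5 0 1",
)

```text
t: 15.4
eef_pos: [0.5215, -0.0565, 0.4062]
tcp_rot: [[1.0, 0.009, -0.0], [0.009, -1.0, 0.0], [-0.0, -0.0, -1.0]]
ft_force: [-0.5, -0.1, -3.4]
grip_width: 0.0119
gripper_force: 30.0
```

Request:
arm_command(
  moves="0 0 0.5 0 1; 0 0 1 0 1; 0 0 1 0 1; 0 0 1 0 1; 0 0 1 0 1",
)

```text
t: 15.9
eef_pos: [0.5215, -0.0565, 0.4052]
tcp_rot: [[1.0, 0.009, 0.0], [0.009, -1.0, 0.0], [0.0, -0.0, -1.0]]
ft_force: [0.6, 0.9, -3.4]
grip_width: 0.012
gripper_force: 30.0
```

Request:
arm_command(
  moves="0 0 0.5 0 1; 0 0 1 0 1; 0 0 1 0 1; 0 0 1 0 1; 0 0 1 0 1",
)

```text
t: 16.4
eef_pos: [0.5215, -0.0565, 0.4042]
tcp_rot: [[1.0, 0.009, 0.0], [0.009, -1.0, 0.0], [0.0, -0.0, -1.0]]
ft_force: [-1.1, 1.0, -2.5]
grip_width: 0.0119
gripper_force: 30.0
```

Request:
arm_command(
  moves="0 0 0.5 0 1; 0 0 1 0 1; 0 0 1 0 1; 0 0 1 0 1; 0 0 1 0 1",
)

```text
t: 16.9
eef_pos: [0.5215, -0.0565, 0.4032]
tcp_rot: [[1.0, 0.009, -0.0], [0.009, -1.0, 0.0], [-0.0, -0.0, -1.0]]
ft_force: [-0.3, 0.5, -4.3]
grip_width: 0.0119
gripper_force: 30.0
```

Request:
arm_command(
  moves="0 0 0.5 0 1; 0 0 1 0 1; 0 0 1 0 1; 0 0 1 0 1; 0 0 1 0 1",
)

```text
t: 17.4
eef_pos: [0.5215, -0.0565, 0.4022]
tcp_rot: [[1.0, 0.009, 0.0], [0.009, -1.0, 0.0], [0.0, -0.0, -1.0]]
ft_force: [0.4, 0.5, -3.6]
grip_width: 0.0117
gripper_force: 30.0
```

Request:
arm_command(
  moves="0 0 0.5 0 1; 0 0 1 0 1; 0 0 1 0 1; 0 0 1 0 1; 0 0 1 0 1",
)

```text
t: 17.9
eef_pos: [0.5215, -0.0565, 0.4017]
tcp_rot: [[1.0, 0.009, 0.0], [0.009, -1.0, -0.0], [0.0, 0.0, -1.0]]
ft_force: [-4.9, -0.4, 6.1]
grip_width: 0.012
gripper_force: 30.0
```

Contact from below at seat z≈0.194. To check that it is hooked, I'll ease the pressure and pull gently forward.

Request:
arm_command(
  moves="0 0 -0.3 0 1; 0 0 -0.3 0 1; -0.5 0 -0.3 0 1; -1 0 -0.3 0 1; -1 0 -0.3 0 1",
)

```text
t: 18.4
eef_pos: [0.5207, -0.0564, 0.4016]
tcp_rot: [[1.0, 0.009, 0.001], [0.009, -1.0, 0.0], [0.001, -0.0, -1.0]]
ft_force: [1.3, 0.0, 0.4]
grip_width: 0.0116
gripper_force: 30.0
```

Request:
arm_command(
  moves="-0.5 0 0 0 1; -1 0 0 0 1; -1.5 0 0 0 1; -1.5 0 0 0 1; -1.5 0 0 0 1",
)

```text
t: 18.9
eef_pos: [0.5194, -0.0567, 0.4016]
tcp_rot: [[1.0, 0.009, 0.002], [0.009, -1.0, -0.0], [0.002, 0.0, -1.0]]
ft_force: [7.8, -0.5, -3.4]
grip_width: 0.0117
gripper_force: 30.0
```

It is hooked: the rail holds with +7.8 N. I'll recentre in the slot and start the slide.

Request:
arm_command(
  moves="0.6 0 0 0 1; 1.2 0 0 0 1; 1.2 0 0 0 1; 1.2 0 0 0 1; 1.2 0 0 0 1",
)

```text
t: 19.4
eef_pos: [0.52, -0.0565, 0.4016]
tcp_rot: [[1.0, 0.009, -0.0], [0.009, -1.0, -0.0], [-0.0, 0.0, -1.0]]
ft_force: [-3.7, -1.2, 5.3]
grip_width: 0.0121
gripper_force: 30.0
```

Request:
arm_command(
  moves="0 -2 0 0 1; 0 -4 0 0 1; 0.1 -6 0 0 1; 0.1 -8 0 0 1; 0.1 -10 0 0 1",
)

```text
t: 19.9
eef_pos: [0.5202, -0.0464, 0.4015]
tcp_rot: [[1.0, 0.009, 0.0], [0.009, -1.0, -0.0], [0.0, 0.0, -1.0]]
ft_force: [-0.5, -3.9, 3.0]
grip_width: 0.0114
gripper_force: 30.0
```

Request:
arm_command(
  moves="0 -2 0 0 1; 0 -4 0 0 1; 0.1 -6 0 0 1; 0.1 -8 0 0 1; 0.1 -10 0 0 1",
)

```text
t: 20.4
eef_pos: [0.5202, -0.0363, 0.4015]
tcp_rot: [[1.0, 0.009, 0.0], [0.009, -1.0, 0.0], [0.0, -0.0, -1.0]]
ft_force: [0.2, -4.1, 3.3]
grip_width: 0.0122
gripper_force: 30.0
```

Request:
arm_command(
  moves="0 -2 0 0 1; 0 -4 0 0 1; 0.1 -6 0 0 1; 0.1 -8 0 0 1; 0.1 -10 0 0 1",
)

```text
t: 20.9
eef_pos: [0.5201, -0.0266, 0.4015]
tcp_rot: [[1.0, 0.009, -0.0], [0.009, -1.0, -0.0], [-0.0, 0.0, -1.0]]
ft_force: [-0.4, -4.4, 3.6]
grip_width: 0.0119
gripper_force: 30.0
```

Request:
arm_command(
  moves="0 -1 0 0 1; 0 -2 0 0 1; 0 -3 0 0 1; 0 -4 0 0 1; 0 -4 0 0 1",
)

```text
t: 21.4
eef_pos: [0.5201, -0.0226, 0.4015]
tcp_rot: [[1.0, 0.009, -0.0], [0.009, -1.0, -0.0], [-0.0, 0.0, -1.0]]
ft_force: [-1.5, -5.1, 4.7]
grip_width: 0.0121
gripper_force: 30.0
```

Request:
arm_command(
  moves="0 -0.5 0 0 1; 0 -1 0 0 1; 0 -1.5 0 0 1; 0 -2 0 0 1; 0 -2 0 0 1",
)

```text
t: 21.9
eef_pos: [0.52, -0.0207, 0.4015]
tcp_rot: [[1.0, 0.008, -0.001], [0.008, -1.0, -0.0], [-0.001, 0.0, -1.0]]
ft_force: [-2.8, -6.1, 5.3]
grip_width: 0.0119
gripper_force: 30.0
```

Request:
arm_command(
  moves="0 -0.5 -0.1 0 1; -0.1 -1 -0.1 0 1; -0.1 -1.5 -0.1 0 1; -0.1 -1.5 -0.1 0 1; -0.1 -1.5 -0.1 0 1",
)

```text
t: 22.4
eef_pos: [0.5201, -0.0188, 0.4015]
tcp_rot: [[1.0, 0.009, -0.0], [0.009, -1.0, 0.0], [-0.0, -0.0, -1.0]]
ft_force: [1.2, -1.4, 1.1]
grip_width: 0.0117
gripper_force: 30.0
```

Request:
arm_command(
  moves="0 -0.4 0 0 1; 0 -0.8 0 0 1; 0 -1 0 0 1; 0 -1 0 0 1; 0 -1 0 0 1",
)

```text
t: 22.9
eef_pos: [0.5201, -0.018, 0.4016]
tcp_rot: [[1.0, 0.009, -0.0], [0.009, -1.0, 0.0], [-0.0, -0.0, -1.0]]
ft_force: [1.0, -3.0, 1.5]
grip_width: 0.0114
gripper_force: 30.0
```

Request:
arm_command(
  moves="0 -0.4 0 0 1; 0 -0.8 0 0 1; 0 -1 0 0 1; 0 -1 0 0 1; 0 -1 0 0 1",
)

```text
t: 23.4
eef_pos: [0.52, -0.017, 0.4016]
tcp_rot: [[1.0, 0.009, -0.0], [0.009, -1.0, 0.0], [-0.0, -0.0, -1.0]]
ft_force: [-0.1, -2.9, 0.9]
grip_width: 0.0117
gripper_force: 30.0
```

Request:
arm_command(
  moves="0 -0.4 0 0 1; 0 -0.8 0 0 1; 0 -1 0 0 1; 0 -1 0 0 1; 0 -1 0 0 1",
)

```text
t: 23.9
eef_pos: [0.5201, -0.016, 0.4016]
tcp_rot: [[1.0, 0.009, 0.0], [0.009, -1.0, 0.0], [0.0, -0.0, -1.0]]
ft_force: [-0.2, -3.1, 1.2]
grip_width: 0.0117
gripper_force: 30.0
```

Request:
arm_command(
  moves="0 -0.4 0 0 1; 0 -0.8 0 0 1; 0 -1 0 0 1; 0 -1 0 0 1; 0 -1 0 0 1",
)

```text
t: 24.4
eef_pos: [0.52, -0.0153, 0.4016]
tcp_rot: [[1.0, 0.008, -0.0], [0.008, -1.0, -0.0], [-0.0, 0.0, -1.0]]
ft_force: [-0.4, -5.8, 1.7]
grip_width: 0.0119
gripper_force: 30.0
```

Request:
arm_command(
  moves="0 -0.4 0 0 1; 0 -0.8 0 0 1; 0 -1 0 0 1; 0 -1 0 0 1; 0 -1 0 0 1",
)

```text
t: 24.9
eef_pos: [0.52, -0.0149, 0.4017]
tcp_rot: [[1.0, 0.008, -0.0], [0.008, -1.0, -0.001], [-0.0, 0.001, -1.0]]
ft_force: [-1.0, -8.7, 3.8]
grip_width: 0.0118
gripper_force: 30.0
```

Request:
arm_command(
  moves="0 -0.4 0 0 1; 0 -0.8 0 0 1; 0 -1 0 0 1; 0 -1 0 0 1; 0 -1 0 0 1",
)

```text
t: 25.4
eef_pos: [0.5199, -0.0146, 0.4017]
tcp_rot: [[1.0, 0.007, -0.0], [0.007, -1.0, -0.002], [-0.0, 0.002, -1.0]]
ft_force: [-3.3, -14.5, 4.8]
grip_width: 0.0117
gripper_force: 30.0
```

Request:
arm_command(
  moves="0 0.4 0 0 1; 0 0.8 0 0 1; 0 1.2 0 0 1; 0 1.2 0 0 1; 0 1.2 0 0 1",
)

```text
t: 25.9
eef_pos: [0.52, -0.015, 0.4016]
tcp_rot: [[1.0, 0.008, -0.0], [0.008, -1.0, -0.001], [-0.0, 0.001, -1.0]]
ft_force: [-0.7, -9.0, 2.9]
grip_width: 0.0115
gripper_force: 30.0
```

The bin is firmly on the stop. I'll ease off a bit more and let go.

Request:
arm_command(
  moves="0 0.4 0 0 1; 0 0.8 0 0 1; 0 0.8 0 0 1; 0 0.8 0 0 1; 0 0.8 0 0 1",
)

```text
t: 26.4
eef_pos: [0.52, -0.0152, 0.4016]
tcp_rot: [[1.0, 0.008, -0.0], [0.008, -1.0, -0.0], [-0.0, 0.0, -1.0]]
ft_force: [0.2, -6.0, 2.1]
grip_width: 0.0116
gripper_force: 30.0
```

Request:
arm_command(
  moves="0 0 0 0 0.7; 0 0 0 0 0.5; 0 0 0 0 0.2; 0 0 0 0 0.2; 0 0 0 0 0.2",
)

```text
t: 26.9
eef_pos: [0.5201, -0.0149, 0.4016]
tcp_rot: [[1.0, 0.009, -0.0], [0.009, -1.0, 0.0], [-0.0, -0.0, -1.0]]
ft_force: [0.1, -0.2, -0.9]
grip_width: 0.0373
gripper_force: 0.0
```

Request:
arm_command(
  moves="0 0 0 0 0.2; 0 0 0 0 0.2; 0 0 0 0 0.2; 0 0 0 0 0.2; 0 0 0 0 0.2",
)

```text
t: 27.4
eef_pos: [0.5201, -0.015, 0.4016]
tcp_rot: [[1.0, 0.009, 0.0], [0.009, -1.0, 0.0], [0.0, -0.0, -1.0]]
ft_force: [0.5, 0.1, -0.1]
grip_width: 0.0379
gripper_force: 0.0
```

Run:
```python
from station import telemetry, optics
import cv2,numpy as np
s=telemetry.state()
for k in ["t","eef_pos","ft_force","grip_width"]: print(k,np.round(s[k],4).tolist())
w=optics.snapshot("wrist")["img"]; sd=optics.snapshot("side")["img"][60:230,200:330]
b=cv2.resize(sd,None,fx=2.5,fy=2.5,interpolation=cv2.INTER_CUBIC)
im=np.zeros((430,800,3),np.uint8); im[:345,:460]=cv2.resize(w,(460,345)); im[:b.shape[0],465:465+b.shape[1]]=b
cv2.imwrite("pics/v4.png",im[:,:,::-1])
```

```text
t 27.4
eef_pos [0.5201, -0.015, 0.4016]
ft_force [0.5383, 0.1037, -0.1371]
grip_width 0.0379
```

View pics/v4.png

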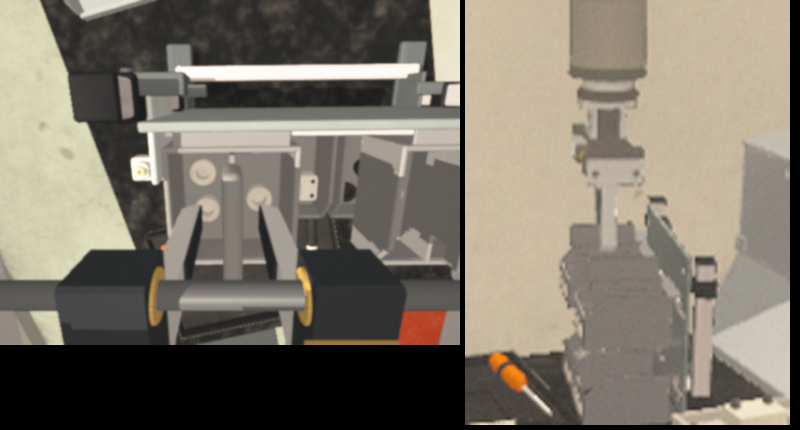

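The bin hangs released against the stop plate at (155,150), with the three sleeves in it and both fingers clear of the handle. I'll retreat straight up.

Request:
arm_command(
  moves="0 0 -5 0 0.2; 0 0 -15 0 0.2; 0 0 -30 0 0.2; 0 0 -50 0 0.2; 0 0 -75 0 0.2",
)

```text
t: 28.0
eef_pos: [0.5198, -0.015, 0.4777]
tcp_rot: [[1.0, 0.009, -0.001], [0.009, -1.0, 0.0], [-0.001, -0.0, -1.0]]
ft_force: [-0.2, 0.2, -0.2]
grip_width: 0.0374
gripper_force: 0.0
```

Request:
arm_command(
  moves="0 0 -25 0 0.2; 0 0 -40 0 0.2; 0 0 -40 0 0.2; 0 0 -40 0 0.2; 0 0 -40 0 0.2",
)

```text
t: 28.5
eef_pos: [0.5199, -0.0151, 0.5159]
tcp_rot: [[1.0, 0.009, -0.001], [0.009, -1.0, 0.0], [-0.001, -0.0, -1.0]]
ft_force: [0.1, -0.4, 0.4]
grip_width: 0.0376
gripper_force: 0.0
```

Run:
```python
from station import optics
import cv2,numpy as np
w=optics.snapshot("wrist")["img"]; sd=optics.snapshot("side")["img"][60:230,200:330]
b=cv2.resize(sd,None,fx=2.5,fy=2.5,interpolation=cv2.INTER_CUBIC)
im=np.zeros((430,800,3),np.uint8); im[:345,:460]=cv2.resize(w,(460,345)); im[:b.shape[0],465:465+b.shape[1]]=b
cv2.imwrite("pics/v5.png",im[:,:,::-1])
```

```text
(no output)
```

View pics/v5.png

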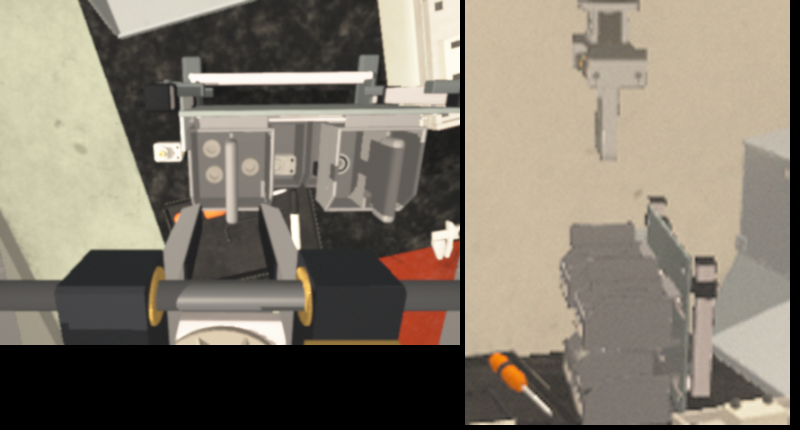

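The bin hangs level at (230,165) against the stop, sleeves inside, arm clear. Handing in.

```bash
python3 -c "
from station import robot
print(robot.finish_job())"
```

```text
the job is handed in; nothing more can be done
None
```

The bin is hooked on the upper rail, slid left against the end stop and let go, with its three sleeves still in it; the job was handed in at about 28.6 s and no verdict came back.

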